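# Put the funnel back in its rack hole and close the jar

## Task

The grey funnel is finished with: lift it out of the jar's mouth and put it away in the blue rack, spout down, in the hole that its spout fits snugly, all the way in so that its collar sits flat on the rack. Then close the jar's orange lid fully. Do not disturb the yellow funnel, the jug, the spray bottle or the scrub block.

Things in the scene. Friction and masses are not known exactly. Their poses are not given: they have to be found in the camera images.
- funnel: Stubby grey plastic funnel, loose, about 60 g, round, 85 mm tall, standing upright in the jar's mouth, its collar on the jar's rim. Origin at the centre of the spout's lower end, z up its axis. Spout 27 mm diameter, straight, z 0 to 40 mm, foot chamfered 2 mm; flat collar 54 mm diameter, z 40 to 45 mm; cone to z 60 mm.
- funnel_rim (a point): Centre of the grey funnel's open top, 85 mm above the spout's lower end. The upper 25 mm of the bowl is an upright band, 60 mm outside diameter, 3 mm wall: the best grip, from above across the diameter.
- funnel_collar (a point): Centre of the underside of the grey funnel's collar, on its axis, 40 mm above the spout's lower end. When seated it lies at the mouth of the hole.
- rack: Blue metal funnel rack, fixed, a 70 x 260 mm plate 10 mm thick on two end legs, its top 60 mm above the worktop, with a row of five round through holes 50 mm apart along its y axis. Origin under its centre on the worktop. The hole diameters grow towards +y: 14, 19, 24, 29, 34 mm.
- hole0 (a point): Mouth (centre, at the rack's top face) of the 14 mm hole, rack y = -100 mm; the small yellow funnel stands in it.
- hole1 (a point): Mouth of the 19 mm hole, rack y = -50 mm.
- hole2 (a point): Mouth of the 24 mm hole, at the rack's middle.
- hole3 (a point): Mouth of the 29 mm hole, rack y = +50 mm.
- hole4 (a point): Mouth of the 34 mm hole, rack y = +100 mm.
- jar: Green glass jar, 94 mm diameter, fixed in a grey round holder (120 mm diameter) screwed down. Origin under its centre on the worktop; z up. Its neck is 56 mm outside, 38 mm inside; its rim is 110 mm above the worktop. The lid's hinge is at the jar's +x side. A thin wire clip hangs at the front; it is not used.
- jar_mouth (a point): Centre of the jar's mouth at the rim, 110 mm above the worktop.
- jar_hinge (a point): Middle of the lid's hinge axis, 36 mm from the jar's axis towards the jar's +x, 110 mm above the worktop; the axis lies along the jar's y.
- jar_lid (a joint): Angle of the lid, rad: 0 closed flat on the rim, 1.57 upright, up to 2.4 thrown back away from the mouth. A stiff hinge (about 0.07 N m): the lid stays where it is left and closes when pushed over.
- lid_edge (a point): On the orange lid's free edge (9 mm above its underside plane), 66 mm from the hinge axis. The lid is a disc of 60 mm diameter, 13 mm thick, centred 36 mm from the hinge axis.
- small_funnel: Small yellow funnel, 70 mm tall, 36 mm diameter, standing in the 14 mm hole of the rack with 35 mm of it above the rack; leave alone. Origin at the spout's lower end.
- jug: Closed green gallon jug, 150 mm diameter, 272 mm tall, 3.6 kg, leave alone. Origin under its centre.
- spray: Blue spray bottle with white head and red trigger, 76 mm diameter, 237 mm tall, its nozzle 74 mm out to its -x, leave alone. Origin under its centre.
- scrub: Wood scrub block with yellow bristles, 60 x 130 x 45 mm, lying on its bristles, leave alone. Origin under its centre.
There are look-alikes about, which are no part of the job. There is more than one size of the funnel; the job needs the middle-sized.

How it is judged:
On the way, in this order (a step that is already met when the one before it is completed fails the run):
1. the grey funnel is fully in the 29 mm hole (horizontal distance between funnel_collar and hole3 below 0.004 m and z of funnel_collar in the frame of hole3 below 0.003 m and angle between funnel's own z axis and vertical below 0.06 rad), for 0.2 s.
2. the jar's lid is closed (value of joint jar_lid below 0.06 rad), for 0.2 s.
At the end, for the whole second after the job is handed in: The grey funnel stands at rest, upright (within 0.06 rad), in the rack's 29 mm hole: its axis within 4 mm of the hole's and its collar within 3 mm of the rack's top; the jar's lid is closed (below 0.06 rad); the yellow funnel still stands in its 14 mm hole (all of step 1 and linear speed of funnel below 0.02 m/s and value of joint jar_lid below 0.06 rad and horizontal distance between hole0 and small_funnel below 0.006 m and angle between small_funnel's own z axis and vertical below 0.15 rad); the robot touches nothing.
It fails at once if the yellow funnel is pulled out or pushed about (25 mm) (distance of small_funnel from where it was at the start of the episode above 0.025 m).
It fails at once if the jug is shifted (30 mm) (distance of jug from where it was at the start of the episode above 0.03 m).
It fails at once if the spray bottle is shifted (30 mm) (distance of spray from where it was at the start of the episode above 0.03 m).
It fails at once if the scrub block is shifted (30 mm) (distance of scrub from where it was at the start of the episode above 0.03 m).
It also fails if it takes over 56 s, if anything falls off the work surface, if the arm or the gripper's body presses on something with over 40 N, if the wrist force passes 120 N, or if a joint passes its speed limit or range.

## Robot

A 6-joint arm with a two-finger parallel gripper is mounted at the origin on the work surface. World frame = base frame: x ahead of the robot, y to its left, z up, the work surface at z = 0. Lengths are in m, angles in rad, forces in N, time in s.
With the tool pointing down it reaches from about 0.375 to 0.9 m from the base axis. Payload 3.1 kg.
Tool frame: the origin (TCP) lies between the finger pads; the fingertips stand 17 mm ahead of it and the grasp point (between the pads) lies 2 mm behind it (robot.nose_length is the distance from the TCP to the fingertips, in m); z points along the fingers, y is the line along which they close (so a half turn about z gives the same grasp; the last joint's range is limited). The gripper opens to 87 mm and grips with 3 to 60 N. Pads are 19 mm wide; open, the fingers measure 117 mm over their backs; the gripper's body (75 mm by 190 mm) begins 51 mm behind the grasp point.
Start: joints at [-1.339, 0.527, 1.433, -0, 1.181, -0.178], TCP at [0.249, -0.573, 0.24] pointing down, gripper open.
Joint ranges: [-3.08, 3.08], [-0.75, 2.2], [0.22, 2.44], [-1.43, 4.57], [0, 2.65], [-2.85, 2.85]. Speed limits (rad/s): [2.79, 2.79, 3.14, 3.14, 3.14, 3.14].

## Interface

Orientations are given as a unit quaternion [x, y, z, w].
In Python, from rig import robot, cams gives the robot as it stands.
- The arm moves only by the shell command python3 -m pendant 'ROWS' [FORCE]. ROWS is JSON, a list of rows, each an object with "jaw": the opening, from 0 (shut) to 1 (fully open); "linear": the shift along the tool's x, y, z in cm, a list of three; "twist": the turn about the tool's z in degrees. A call has 1 to 12 rows; each row shifts and turns the commanded pose from where the row before left it, along the tool's axes as they then stand; what a row does not reach is not made up. A row lasts 1/12 s, in which the tool goes at most 41.7 mm and 7.16 degrees, less where a joint would pass 70% of its speed; a pose out of reach is approached as far as the arm can. A call is refused whole if a number of a shift passes 4.17 or a number of a turn 7.16, either way. A call with a gripper value outside its range is refused whole. The fingers move at their own pace and stop on an object; FORCE is the grip in N (left out, the last holds). Time passes only in rows, so rows that do not move let the fingers close. It gives the time, the measured TCP pose, the force, the opening and the grip force at its end, in the units of the state.
- robot.get_obs(): the state, without advancing time (a new reading comes with each control period).
- cams.camera(name): name is "scene" or "top" or "wrist"; returns a dict with "color" (400x640x3 uint8, blue, green, red), "depth" (400x640 float32, m along the optical axis (not along the pixel's ray), 0 where there is no reading), "fov_y" (degrees; the focal length in pixels is half the picture's height over the tangent of half this angle, whatever the lens; pixels are square), "cx", "cy" (the principal point, pixels), "view" (4x4, takes a point from world to camera coordinates). Camera axes: x right, y down, z forward; pixel columns grow to the right and rows downward; lengths in m; the calibration is good to about 2 mm. A picture is of the moment at which its call begins.
- robot.hand_in(): hands the job in; it is judged then, once.
The state is a dict: "time": time; "q": joint angles; "joint_velocities": joint speeds; "joint_torque": joint torques, N m; "position": TCP position; "tool_rot": TCP orientation; "ft_force": force on the tool from outside, world axes, zero at the start; "moment": the same for the moment, N m; "grip_width": finger opening in m; "grip_force": force on a finger pad.
Only numpy, scipy, OpenCV 4.12 (cv2) and the standard library are available. Lean on these libraries where they do the work, as an engineer would, in place of code of your own. Each camera call takes 0.05 s, during which the arm holds its last target. There are 200 camera calls.

## Working session

There is one attempt and no reset: what is moved stays moved. The work goes in short steps, Python scripts to look and compute and a shell command to move; the robot and the scene stay as the last step left them, time stands still between calls to the robot, and variables do not carry over. Pictures are saved under pics/ and viewed, at most 10 in all, crops included, and the job is handed in when it is done.

```bash
mkdir -p pics; ls; cat > h.py <<'E'
import numpy as np, cv2
from rig import robot, cams
def grab(n):
    c=cams.camera(n); f=c["color"].shape[0]/2/np.tan(np.radians(c["fov_y"])/2)
    d=c["depth"]; v,u=np.mgrid[:d.shape[0],:d.shape[1]]
    P=np.stack([(u-c["cx"])/f*d,(v-c["cy"])/f*d,d,np.ones_like(d)],-1)
    W=P@np.linalg.inv(np.array(c["view"])).T
    W=W[...,:3]; W[d<=0]=np.nan
    return c["color"],W,c,f
E
python3 - <<'E'
from h import *
for n in("scene","top"):
    im,W,c,f=grab(n); cv2.imwrite(f"pics/{n}.png",im); np.savez(f"{n}.npz",im=im,W=W)
    print(n,f,np.array(c["view"]).round(3).tolist())
o=robot.get_obs(); print({k:np.round(v,3).tolist() for k,v in o.items()})
E
```

```text
pics
scene 364.74884304790993 [[-0.791, 0.612, 0.015, 0.478], [0.415, 0.555, -0.721, -0.122], [-0.449, -0.564, -0.693, 1.75], [0.0, 0.0, 0.0, 1.0]]
top 368.48711508164723 [[0.008, -1.0, 0.021, -0.047], [-0.992, -0.011, -0.122, 0.584], [0.123, -0.02, -0.992, 1.121], [0.0, 0.0, 0.0, 1.0]]
{'time': 0.1, 'q': [-1.34, 0.528, 1.434, -0.0, 1.181, -0.179], 'joint_velocities': [-0.0, -0.003, -0.002, 0.0, -0.001, -0.0], 'joint_torque': [-0.0, -44.099, -17.715, 0.064, 0.053, -0.0], 'position': [0.249, -0.573, 0.239], 'tool_rot': [0.979, 0.203, -0.0, -0.001], 'ft_force': [0.114, -0.202, -0.295], 'moment': [0.022, 0.008, -0.003], 'grip_force': 0.0, 'grip_width': 0.087}
```

View pics/scene.png

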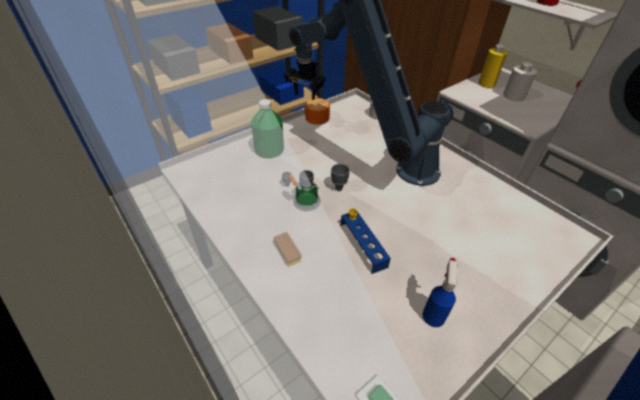

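View pics/top.png

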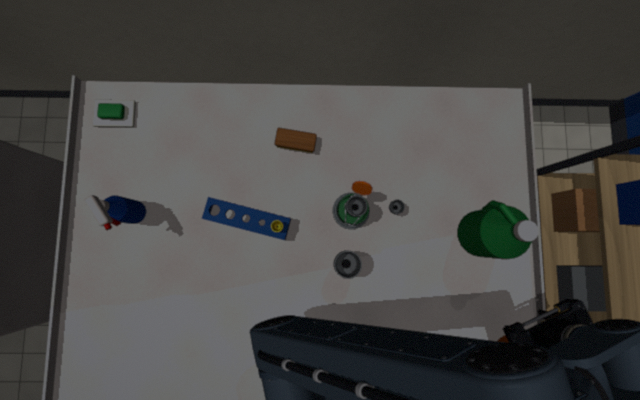

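Both pictures show three grey funnels. In the top view they are at (356,207) in the jar's mouth, (397,207) smaller on the table, and (347,263) larger on the table. The one in the jar fits the description: it is mid-sized and stands in the mouth. I'll enlarge it to confirm.

```bash
python3 - <<'E'
from h import *
T=np.load("top.npz");im,W=T["im"],T["W"]
S=np.load("scene.npz");si=S["im"]
a=cv2.resize(im[175:285,190:415],None,fx=3.5,fy=3.5,interpolation=2)[:, :788]
b=cv2.resize(si[165:220,270:385],(430,206),interpolation=2)
out=np.zeros((a.shape[0]+206,788,3),np.uint8);out[:a.shape[0]]=a;out[a.shape[0]:,:430]=b
cv2.imwrite("pics/crop.png",cv2.convertScaleAbs(out,alpha=1.6))
# heights around the funnels & rack
def blob(r,zlo,zhi):
    P=W[r[1]:r[3],r[0]:r[2]].reshape(-1,3);P=P[(P[:,2]>zlo)&(P[:,2]<zhi)];return P
for n,r in dict(jar=(325,185,378,235),small=(385,195,410,220),big=(325,245,370,285)).items():
    P=blob(r,.02,.4);zt=np.percentile(P[:,2],98);Q=P[P[:,2]>zt-.008]
    (c,s,_)=cv2.minAreaRect(Q[:,:2].astype(np.float32))
    print(n,len(Q),zt.round(4),Q.mean(0).round(4),np.round(c,4),np.round(s,4))
hsv=cv2.cvtColor(im,cv2.COLOR_BGR2HSV)
m=cv2.inRange(hsv,(100,120,40),(125,255,255))>0
m[:, :195]=0;m[:,300:]=0
P=W[m];print("rack z",np.percentile(P[:,2],[5,50,95]))
Q=P[abs(P[:,2]-np.median(P[:,2]))<.006];rc=cv2.minAreaRect(Q[:,:2].astype(np.float32));print(rc)
# lid
l=cv2.inRange(hsv,(5,150,100),(20,255,255))>0;l[:175]=0;l[200:]=0
P=W[l];P=P[(P[:,2]>.09)];print("lid",len(P),P.min(0).round(3),P.max(0).round(3),P.mean(0).round(3))
s=np.linalg.svd(P-P.mean(0))[2];print(s.round(3))
E
```

```text
jar 123 0.159 [ 0.5684 -0.1609  0.156 ] [ 0.5655 -0.1561] [0.0582 0.0952]
small 40 0.0688 [ 0.5568 -0.2902  0.065 ] [ 0.5571 -0.2884] [0.0438 0.0436]
big 134 0.1174 [ 0.3817 -0.1315  0.1145] [ 0.382  -0.1306] [0.0779 0.0765]
rack z [nan nan nan]
((0.0, 0.0), (0.0, 0.0), 0.0)
lid 14 [ 0.61  -0.18   0.164] [ 0.616 -0.156  0.17 ] [ 0.612 -0.168  0.167]
[[-0.157 -0.985  0.075]
 [-0.509  0.146  0.848]
 [ 0.846 -0.095  0.524]]
```

View pics/crop.png

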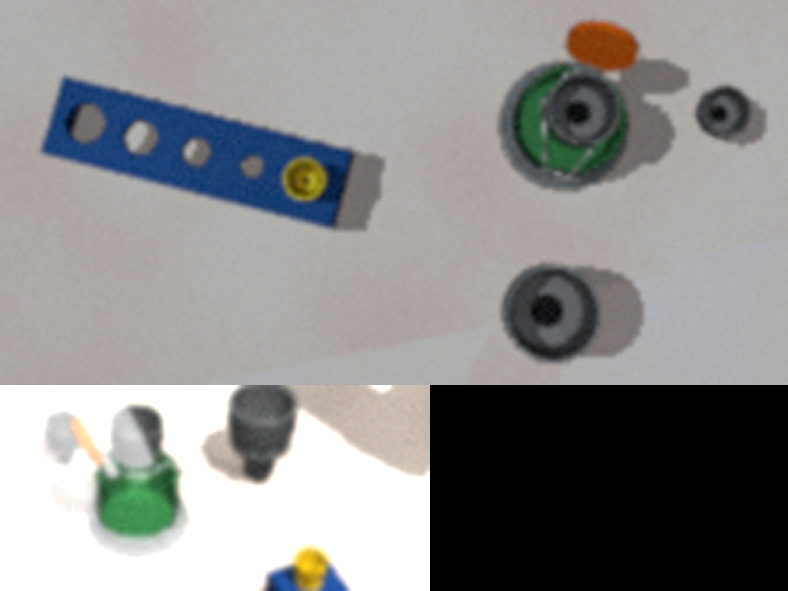

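The crop confirms that the grey funnel in the jar's mouth, crop (583,110), is the one I need. Its top is at z≈0.157 against an expected 0.155. Its 60 mm width is still to be checked with rays. Next I'll measure on the known height planes.

```bash
cat >> h.py <<'E'
def ray(c,f,uv,z):
    uv=np.atleast_2d(np.float64(uv)); V=np.array(c["view"]);R,t=V[:3,:3],V[:3,3]
    o=-R.T@t; d=np.c_[(uv[:,0]-c["cx"])/f,(uv[:,1]-c["cy"])/f,np.ones(len(uv))]@R
    return o+d*((z-o[2])/d[:,2])[:,None]
def contours(m):
    return [k[:,0].astype(float) for k in cv2.findContours(m,cv2.RETR_CCOMP,cv2.CHAIN_APPROX_NONE)[0] if len(k)>8]
E
python3 - <<'E'
from h import *
im,W,c,f=grab("top")
hsv=cv2.cvtColor(im,cv2.COLOR_BGR2HSV)
m=cv2.inRange(hsv,(100,120,30),(125,255,255));m[:, :195]=0;m[:,300:]=0
for k in contours(m):
    P=ray(c,f,k,.06)[:,:2].astype(np.float32)
    print("rack/hole",len(k),[np.round(x,4) for x in (cv2.minAreaRect(P) if len(k)>80 else cv2.minEnclosingCircle(P))])
y=cv2.inRange(hsv,(20,120,60),(35,255,255));y[:,:260]=0;y[:,300:]=0
for k in contours(y): print("yellow",np.round(cv2.minEnclosingCircle(ray(c,f,k,.095)[:,:2].astype(np.float32)),4) if 0 else cv2.minEnclosingCircle(ray(c,f,k,.095)[:,:2].astype(np.float32)))
Z=W[...,2]; print("rack depth z",np.nanmedian(Z[(m>0)]))
l=cv2.inRange(hsv,(3,150,80),(22,255,255));l[:170]=0;l[200:]=0;l[:,:340]=0;l[:,385:]=0
P=W[l>0];print("lid n",len(P));P=P[~np.isnan(P[:,0])];print(P[::6].round(3).tolist())
# grey funnel top: depth near .155
r=np.zeros(Z.shape,np.uint8);r[185:235,325:385]=1
q=((Z>.135)&(Z<.175)&(r>0)&(l==0)).astype(np.uint8)*255
for k in contours(q):
    P=ray(c,f,k,.155)[:,:2].astype(np.float32);print("funnel",cv2.minEnclosingCircle(P),cv2.fitEllipse(P))
g=cv2.inRange(hsv,(45,80,20),(85,255,255))&(r*255)
for k in contours(g): print("green",len(k),k.min(0),k.max(0))
J=W[r>0];J=J[(J[:,2]>.02)&(J[:,2]<.1)];print(len(J),J.min(0),J.max(0),np.histogram(J[:,2],8))
E
```

```text
rack/hole 201 [array([0.5161, 0.1726]), array([0.2589, 0.0658]), np.float64(76.1173)]
rack/hole 42 [array([0.4935, 0.0795]), np.float64(0.0239)]
rack/hole 21 [array([0.5042, 0.1259]), np.float64(0.0133)]
rack/hole 26 [array([0.5161, 0.1746]), np.float64(0.0159)]
rack/hole 31 [array([0.5279, 0.2221]), np.float64(0.0185)]
rack/hole 32 [array([0.5406, 0.27  ]), np.float64(0.0204)]
yellow ((0.49143746495246887, 0.07639036327600479), 0.017372867092490196)
yellow ((0.4894917607307434, 0.08238546550273895), 0.011339764110744)
rack depth z 0.060456244811232906
lid n 200
[[0.616, -0.158, 0.164], [0.613, -0.161, 0.168], [0.612, -0.146, 0.154], [0.611, -0.161, 0.164], [0.61, -0.178, 0.168], [0.609, -0.153, 0.159], [0.608, -0.169, 0.165], [0.607, -0.143, 0.15], [0.606, -0.159, 0.156], [0.605, -0.175, 0.164], [0.605, -0.147, 0.143], [0.604, -0.163, 0.151], [0.603, -0.179, 0.158], [0.603, -0.148, 0.137], [0.602, -0.163, 0.149], [0.6, -0.179, 0.16], [0.601, -0.145, 0.136], [0.599, -0.161, 0.145], [0.598, -0.177, 0.152], [0.598, -0.193, 0.159], [0.598, -0.159, 0.136], [0.597, -0.176, 0.142], [0.596,
[... 235 characters left out ...]
5, -0.176, 0.122]]
funnel ((0.5470107793807983, -0.15125581622123718), 0.030236102640628815) ((0.5471372604370117, -0.15104864537715912), (0.05717888101935387, 0.05864208936691284), 41.75551223754883)
funnel ((0.546875536441803, -0.15040521323680878), 0.02854817733168602) ((0.5471209287643433, -0.15052080154418945), (0.05179809033870697, 0.05497287958860397), 122.3519515991211)
green 37 [356. 208.] [368. 223.]
green 90 [337. 194.] [357. 223.]
478 [ 0.49608366 -0.20222695  0.02010713] [ 0.5977374  -0.10062037  0.09991005] (array([ 83,   8,   8,   6,  10,  81, 206,  76]), array([0.02010713, 0.0300825 , 0.04005786, 0.05003323, 0.06000859,
       0.06998396, 0.07995932, 0.08993469, 0.09991005]))
```

```bash
python3 - <<'E'
from h import *
T=np.load("top.npz");im,W=T["im"],T["W"];Z=W[...,2]
hsv=cv2.cvtColor(im,cv2.COLOR_BGR2HSV)
l=cv2.inRange(hsv,(3,150,80),(22,255,255));l[:170]=0;l[200:]=0;l[:,:340]=0;l[:,385:]=0
l=cv2.erode(l,np.ones((3,3)))
P=W[l>0];P=P[~np.isnan(P[:,0])]
for _ in range(4):
    c=P.mean(0);n=np.linalg.svd(P-c)[2][2];r=(P-c)@n;P=P[abs(r)<2.0*r.std()+1e-4]
n*=np.sign(n[2]);print("n",n.round(3),"c",c.round(4),"rms",r.std().round(4),len(P),"az up-normal",np.degrees(np.arctan2(n[1],n[0])),"tilt",np.degrees(np.arccos(n[2])))
# holder circle: lip points z .02-.045 ; shoulder
q=(Z>.02)&(Z<.06);q[:180]=0;q[240:]=0;q[:,:325]=0;q[:,385:]=0
Q=W[q];print("holder",len(Q),np.round(cv2.minEnclosingCircle(Q[:,:2].astype(np.float32))[0],4),cv2.minEnclosingCircle(Q[:,:2].astype(np.float32))[1],np.median(Q[:,2]))
q=(Z>.07)&(Z<.1);q[:180]=0;q[240:]=0;q[:,:325]=0;q[:,385:]=0
Q=W[q];print("shoulder",len(Q),cv2.minEnclosingCircle(Q[:,:2].astype(np.float32)))
q=np.isfinite(Z)&(Z>.15);q[:,:450]=0;q[:190]=0;q[265:]=0;q[:,545:]=0
Q=W[q];print("jug",Q.min(0),Q.max(0),cv2.minEnclosingCircle(Q[:,:2].astype(np.float32)))
E
```

```text
n [-0.87   0.265  0.416] c [ 0.5996 -0.1677  0.1477] rms 0.001 129 az up-normal 163.02848009228077 tilt 65.42820672994097
holder 102 [ 0.5467 -0.1524] 0.053644437342882156 0.025363397754368466
shoulder 361 ((0.54567551612854, -0.15070687234401703), 0.048897866159677505)
jug [ 0.40507804 -0.63049285  0.15004342] [ 0.56301582 -0.48979302  0.27551871] ((0.488167941570282, -0.5603215098381042), 0.08564835786819458)
```

The lid is open about 2.0 rad, and the jar's +x points at azimuth −17°. The jar centre is (0.546,−0.151). The funnel is at (0.547,−0.151) with a 30 mm radius. Hole3 is at about (0.528,0.222). I'll lift, turn the tool x onto the jar's x, and move over.

```bash
python3 -m pendant '[{"jaw":1,"linear":[0,0,-1.4],"twist":6.7},{"jaw":1,"linear":[0,0,-1.4],"twist":6.7},{"jaw":1,"linear":[0,0,-1.4],"twist":6.7},{"jaw":1,"linear":[0,0,-1.4],"twist":6.7},{"jaw":1,"linear":[0,0,-1.4],"twist":6.7},{"jaw":1,"linear":[0,0,-1.4],"twist":6.7},{"jaw":1,"linear":[0.9,-2.7,0],"twist":0},{"jaw":1,"linear":[0.9,-2.7,0],"twist":0},{"jaw":1,"linear":[0.9,-2.7,0],"twist":0},{"jaw":1,"linear":[0.9,-2.7,0],"twist":0},{"jaw":1,"linear":[0.9,-2.7,0],"twist":0},{"jaw":1,"linear":[0.9,-2.7,0],"twist":0}]'
python3 -m pendant '[{"jaw":1,"linear":[0.9,-2.7,0],"twist":0},{"jaw":1,"linear":[0.9,-2.7,0],"twist":0},{"jaw":1,"linear":[0.9,-2.7,0],"twist":0},{"jaw":1,"linear":[0.9,-2.7,0],"twist":0},{"jaw":1,"linear":[0.9,-2.7,0],"twist":0},{"jaw":1,"linear":[0.9,-2.7,0],"twist":0},{"jaw":1,"linear":[0.9,-2.7,0],"twist":0},{"jaw":1,"linear":[0.9,-2.7,0],"twist":0},{"jaw":1,"linear":[0.9,-2.7,0],"twist":0},{"jaw":1,"linear":[0,0,0],"twist":0},{"jaw":1,"linear":[0,0,0],"twist":0}]'
cat >> h.py <<'E'
from scipy.spatial.transform import Rotation as Ro
def togo(p):
    o=robot.get_obs();R=Ro.from_quat(o["tool_rot"]).as_matrix()
    print("t",round(o["time"],2),"pos",np.round(o["position"],4),"tx",R[:,0].round(3),"tz",R[:,2].round(3),"ft",np.round(o["ft_force"],1),"w",round(o["grip_width"],4),"q6",round(o["q"][5],2))
    print("to go cm",(100*R.T@(np.array(p)-o["position"])).round(2))
E
python3 - <<'E'
from h import *
togo([.547,-.151,.141])
im,W,c,f=grab("wrist");np.savez("w1.npz",im=im,W=W);cv2.imwrite("pics/w1.png",im)
E
```

```text
time: 1.15
position: [0.3478, -0.4322, 0.3232]
tool_rot: [0.989, -0.146, -0.0, -0.0]
ft_force: [-0.0, -0.7, 0.1]
grip_width: 0.0866
grip_force: 0.0
time: 2.07
position: [0.4952, -0.2229, 0.3233]
tool_rot: [0.99, -0.144, -0.0, 0.0]
ft_force: [0.2, -0.4, 0.1]
grip_width: 0.0866
grip_force: 0.0
t 2.07 pos [ 0.4952 -0.2229  0.3233] tx [ 0.959 -0.285 -0.001] tz [-0.001  0.    -1.   ] ft [ 0.2 -0.4  0.1] w 0.0866 q6 1.23
to go cm [ 2.94 -8.38 18.22]
```

View pics/w1.png

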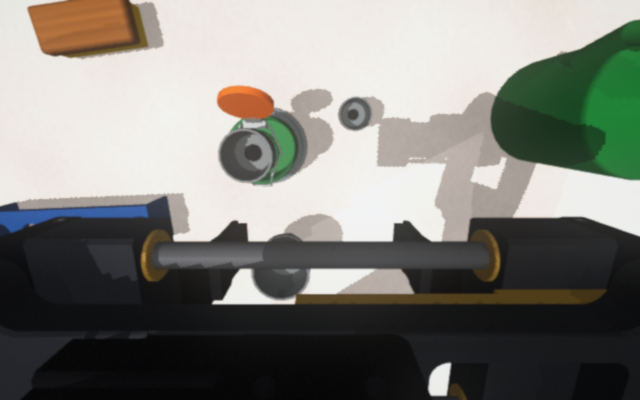

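The wrist view shows the funnel rim at about (248,153), the lid at (245,101) and the yellow-free end of the rack at (90,215). The big decoy is at (280,265), under the gripper. I'll refine the funnel's centre from here.

```bash
python3 - <<'E'
from h import *
im,W,c,f=grab("wrist");Z=W[...,2]
hsv=cv2.cvtColor(im,cv2.COLOR_BGR2HSV)
l=cv2.inRange(hsv,(3,150,80),(22,255,255))
q=((Z>.125)&(Z<.175)&(cv2.dilate(l,np.ones((3,3)))==0)).astype(np.uint8)*255;q[:90]=0;q[195:]=0;q[:,:205]=0;q[:,:]*=1;q[:,290:]=0
for k in contours(q):
    k=k[k[:,1]>90]
    for z in(.155,):
        P=ray(c,f,k,z)[:,:2].astype(np.float32);print(len(k),k.min(0),k.max(0),cv2.minEnclosingCircle(P),cv2.fitEllipse(P))
P=W[q>0];t=P[P[:,2]>.15];print("top pts",len(t),np.percentile(t[:,2],95),cv2.minEnclosingCircle(t[:,:2].astype(np.float32)))
E
```

```text
161 [217. 128.] [274. 182.] ((0.5498619675636292, -0.15748775005340576), 0.03178684413433075) ((0.5501745343208313, -0.15724040567874908), (0.05817822366952896, 0.06277396529912949), 6.166785717010498)
124 [229. 131.] [269. 175.] ((0.5505780577659607, -0.1621827483177185), 0.024345485493540764) ((0.5506224036216736, -0.16132141649723053), (0.04313547909259796, 0.047329749912023544), 94.176025390625)
10 [271.  99.] [272. 104.] ((0.5947407484054565, -0.20206591486930847), 0.0025957650505006313) ((0.5935460925102234, -0.20220081508159637), (2.4571825179009466e-06, 1.717052873573266e-05), 79.19861602783203)
top pts 564 0.15585455515159582 ((0.5500118732452393, -0.1552111953496933), 0.030190015211701393)
```

```bash
python3 -m pendant '[{"jaw":1,"linear":[0.8,-2.05,0],"twist":0},{"jaw":1,"linear":[0.8,-2.05,0],"twist":0},{"jaw":1,"linear":[0.8,-2.05,0],"twist":0},{"jaw":1,"linear":[0.75,-2.05,0],"twist":0},{"jaw":1,"linear":[0,0,2],"twist":0},{"jaw":1,"linear":[0,0,2],"twist":0},{"jaw":1,"linear":[0,0,2],"twist":0},{"jaw":1,"linear":[0,0,2],"twist":0},{"jaw":1,"linear":[0,0,0],"twist":0}]'
python3 - <<'E'
from h import *
togo([.5485,-.153,.141])
im,W,c,f=grab("wrist");Z=W[...,2];np.savez("w2.npz",im=im,W=W);cv2.imwrite("pics/w2.png",im)
im,W,c,f=grab("top");cv2.imwrite("pics/t2.png",im)
a=cv2.resize(cv2.imread("pics/w2.png"),(480,300));b=cv2.resize(im[140:280,250:450],(300,210))
o=np.zeros((300,780,3),np.uint8);o[:,:480]=a;o[:210,480:]=b;cv2.imwrite("pics/v2.png",o)
E
```

```text
time: 2.92
position: [0.5455, -0.155, 0.2396]
tool_rot: [0.989, -0.146, -0.004, -0.001]
ft_force: [-0.8, 0.1, -1.1]
grip_width: 0.0869
grip_force: 0.0
t 2.92 pos [ 0.5455 -0.155   0.2396] tx [ 0.957 -0.29  -0.009] tz [-0.008  0.004 -1.   ] ft [-0.8  0.1 -1.1] w 0.0869 q6 1.39
to go cm [ 0.31 -0.27  9.86]
```

View pics/v2.png

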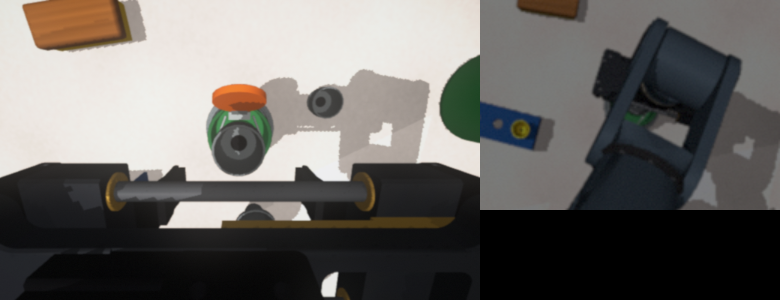

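The wrist view puts the funnel mouth at about (317,197) full scale, midway between the fingers and beneath them. The arm hides it from the top camera. I'll do one depth check, then descend.

```bash
python3 - <<'E'
from h import *
im,W,c,f=grab("wrist");Z=W[...,2]
q=(Z>.150)&(Z<.162);q[:140]=0;q[240:]=0;q[:,:260]=0;q[:,370:]=0
hsv=cv2.cvtColor(im,cv2.COLOR_BGR2HSV);q&=hsv[...,1]<90
q=cv2.morphologyEx(q.astype(np.uint8),cv2.MORPH_OPEN,np.ones((2,2)))>0
t=W[q];print(len(t),cv2.minEnclosingCircle(t[:,:2].astype(np.float32)),t.min(0),t.max(0))
ctr=list(cv2.minEnclosingCircle(t[:,:2].astype(np.float32))[0])
togo(ctr+[.141])
E
```

```text
871 ((0.5181626081466675, -0.14657850563526154), 0.06261226534843445) [nan nan nan] [nan nan nan]
t 3.07 pos [ 0.5488 -0.156   0.2443] tx [ 0.957 -0.289  0.001] tz [ 0.001 -0.001 -1.   ] ft [0.2 0.2 0.4] w 0.0869 q6 1.39
to go cm [-3.22 -0.02 10.32]
```

```bash
python3 - <<'E'
from h import *
T=np.load("w2.npz");im,W=T["im"],T["W"];Z=np.nan_to_num(W[...,2])
q=((Z>.148)&(Z<.164)).astype(np.uint8)
n,L,st,_=cv2.connectedComponentsWithStats(q)
for i in range(1,n):
    if st[i,4]>80:
        t=W[L==i];print(st[i],cv2.minEnclosingCircle(t[:,:2].astype(np.float32)),np.median(t[:,2]).round(4))
E
```

```text
[283 114  73  22 897] ((0.6027550101280212, -0.17189252376556396), 0.028815386816859245) 0.157
[283 165  72  71 987] ((0.55008864402771, -0.15528364479541779), 0.030083781108260155) 0.1544
```

The wrist fit gives (0.550,−0.155), radius 30.1 mm and z 0.1544, all as expected. Descending and gripping.

```bash
python3 -m pendant '[{"jaw":1,"linear":[0.1,0,2],"twist":0},{"jaw":1,"linear":[0,0,2],"twist":0},{"jaw":1,"linear":[0,0,2],"twist":0},{"jaw":1,"linear":[0,0,2],"twist":0},{"jaw":1,"linear":[0,0,1.5],"twist":0},{"jaw":1,"linear":[0,0,0.8],"twist":0},{"jaw":1,"linear":[0,0,0],"twist":0},{"jaw":1,"linear":[0,0,0],"twist":0}]'
python3 -m pendant '[{"jaw":0,"linear":[0,0,0],"twist":0},{"jaw":0,"linear":[0,0,0],"twist":0},{"jaw":0,"linear":[0,0,0],"twist":0},{"jaw":0,"linear":[0,0,0],"twist":0},{"jaw":0,"linear":[0,0,0],"twist":0},{"jaw":0,"linear":[0,0,0],"twist":0}]' 15
```

```text
time: 3.73
position: [0.5503, -0.1557, 0.1416]
tool_rot: [0.989, -0.146, 0.001, 0.0]
ft_force: [0.9, 0.1, 0.4]
grip_width: 0.0869
grip_force: 0.0
time: 4.23
position: [0.5497, -0.155, 0.141]
tool_rot: [0.989, -0.145, 0.0, 0.0]
ft_force: [0.5, 0.5, 1.6]
grip_width: 0.0594
grip_force: 15.0
```

```bash
python3 -m pendant '[{"jaw":0,"linear":[0,0,-1],"twist":0},{"jaw":0,"linear":[0,0,-2],"twist":0},{"jaw":0,"linear":[0,0,-3],"twist":0},{"jaw":0,"linear":[0,0,-3],"twist":0},{"jaw":0,"linear":[0,0,-3],"twist":0},{"jaw":0,"linear":[-0.5,-1,0],"twist":0},{"jaw":0,"linear":[-1,-2,0],"twist":0},{"jaw":0,"linear":[-1.5,-2.5,0],"twist":0},{"jaw":0,"linear":[-1.5,-2.5,0],"twist":0},{"jaw":0,"linear":[-1.5,-2.5,0],"twist":0},{"jaw":0,"linear":[-1.5,-2.5,0],"twist":0},{"jaw":0,"linear":[-1.5,-2.5,0],"twist":0}]'
python3 -m pendant '[{"jaw":0,"linear":[-1.5,-2.5,0],"twist":0},{"jaw":0,"linear":[-1.5,-2.5,0],"twist":0},{"jaw":0,"linear":[-1.5,-2.5,0],"twist":0},{"jaw":0,"linear":[-1.5,-2.5,0],"twist":0},{"jaw":0,"linear":[-1.5,-2.5,0],"twist":0},{"jaw":0,"linear":[-1.5,-2.5,0],"twist":0},{"jaw":0,"linear":[-1.5,-2.5,0],"twist":0},{"jaw":0,"linear":[-1,-2,0],"twist":0},{"jaw":0,"linear":[-0.4,-1,0],"twist":0},{"jaw":0,"linear":[0,0,0],"twist":0},{"jaw":0,"linear":[0,0,0],"twist":0},{"jaw":0,"linear":[0,0,0],"twist":0}]'
python3 - <<'E'
from h import *
togo([.5295,.2205,.26])
im,W,c,f=grab("wrist");np.savez("w3.npz",im=im,W=W);cv2.imwrite("pics/w3.png",im)
E
```

```text
time: 5.23
position: [0.5069, 0.0208, 0.2605]
tool_rot: [0.989, -0.146, -0.0, -0.0]
ft_force: [0.2, 0.6, -1.3]
grip_width: 0.0594
grip_force: 15.0
time: 6.23
position: [0.4531, 0.2489, 0.2604]
tool_rot: [0.989, -0.146, -0.0, 0.0]
ft_force: [0.1, -0.9, -0.2]
grip_width: 0.0599
grip_force: 15.0
t 6.23 pos [0.4531 0.2489 0.2604] tx [ 0.958 -0.288 -0.   ] tz [-0.    -0.001 -1.   ] ft [ 0.1 -0.9 -0.2] w 0.0599 q6 2.15
to go cm [8.13 0.52 0.04]
```

View pics/w3.png

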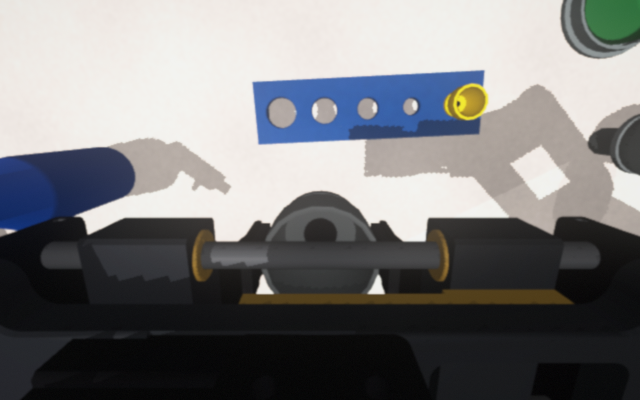

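The funnel is held upright at (320,240). The rack holes, from left, are hole4 (281,112), hole3 (324,110), hole2 (368,108) and hole1 (411,106), then the yellow funnel (467,102). I'll measure hole3 and the held rim.

```bash
python3 - <<'E'
from h import *
im,W,c,f=grab("wrist");Z=W[...,2]
hsv=cv2.cvtColor(im,cv2.COLOR_BGR2HSV)
m=cv2.inRange(hsv,(100,120,30),(125,255,255));m[:60]=0;m[150:]=0;m[:,:240]=0;m[:,500:]=0
H={}
for k in contours(m):
    P=ray(c,f,k,.06)[:,:2].astype(np.float32)
    if len(k)<80:
        e=cv2.fitEllipse(P);print("hole",len(k),k.mean(0).round(1),np.round(e[0],4),np.round(e[1],4));H[round(k.mean(0)[0])]=e[0]
    else: print("rack",cv2.minAreaRect(P))
print("z rack",np.nanmedian(Z[m>0]))
q=((Z>.258)&(Z<.285));q[:190]=0;q[295:]=0;q[:,:262]=0;q[:,380:]=0
t=W[q];t=t[t[:,2]>np.percentile(t[:,2],70)-.004];print("rim",len(t),np.median(t[:,2]),cv2.minEnclosingCircle(t[:,:2].astype(np.float32)))
togo([.5295,.2205,.26])
E
```

```text
rack ((0.5185918807983398, 0.17152240872383118), (0.2566419839859009, 0.06748748570680618), 75.9921646118164)
hole 50 [410.1 106.1] [0.5064 0.1242] [0.0198 0.0209]
hole 65 [366.9 108.3] [0.5184 0.1722] [0.0255 0.026 ]
hole 78 [323.9 110.5] [0.5304 0.2202] [0.0311 0.032 ]
rack ((0.5423557758331299, 0.2680630683898926), (0.03537202253937721, 0.03663567453622818), 26.717697143554688)
z rack 0.05974633391901782
rim 1481 0.2739025828631054 ((0.452386736869812, 0.24784453213214874), 0.03125268220901489)
t 6.33 pos [0.4533 0.2487 0.2605] tx [ 0.957 -0.289 -0.   ] tz [-0. -0. -1.] ft [ 0.8 -0.  -0.9] w 0.0595 q6 2.15
to go cm [8.11 0.49 0.05]
```

```bash
python3 -m pendant '[{"jaw":0,"linear":[1,0.1,0],"twist":0},{"jaw":0,"linear":[2,0.1,0],"twist":0},{"jaw":0,"linear":[2.2,0.1,0],"twist":0},{"jaw":0,"linear":[2,0.1,0],"twist":0},{"jaw":0,"linear":[1,0.1,0],"twist":0},{"jaw":0,"linear":[0,0,2],"twist":0},{"jaw":0,"linear":[0,0,3],"twist":0},{"jaw":0,"linear":[0,0,3],"twist":0},{"jaw":0,"linear":[0,0,2],"twist":0},{"jaw":0,"linear":[0,0,1.5],"twist":0},{"jaw":0,"linear":[0,0,0],"twist":0},{"jaw":0,"linear":[0,0,0],"twist":0}]'
python3 - <<'E'
from h import *
togo([.5304,.2202,.131])
E
```

```text
time: 7.33
position: [0.5298, 0.2209, 0.1449]
tool_rot: [0.989, -0.146, -0.001, 0.0]
ft_force: [0.8, -0.5, 0.0]
grip_width: 0.0596
grip_force: 15.0
t 7.33 pos [0.5298 0.2209 0.1449] tx [ 0.957 -0.288 -0.002] tz [-0.002 -0.    -1.   ] ft [ 0.8 -0.5  0. ] w 0.0596 q6 2.06
to go cm [0.08 0.05 1.39]
```

```bash
python3 -m pendant '[{"jaw":0,"linear":[0.05,0.05,0.5],"twist":0},{"jaw":0,"linear":[0,0,0.5],"twist":0},{"jaw":0,"linear":[0,0,0.3],"twist":0},{"jaw":0,"linear":[0,0,0.3],"twist":0},{"jaw":0,"linear":[0,0,0.2],"twist":0},{"jaw":0,"linear":[0,0,0.2],"twist":0},{"jaw":0,"linear":[0,0,0],"twist":0},{"jaw":0,"linear":[0,0,0],"twist":0}]'
```

```text
time: 8.0
position: [0.5304, 0.2209, 0.1255]
tool_rot: [0.989, -0.145, -0.0, 0.0]
ft_force: [-0.7, -0.3, -0.6]
grip_width: 0.0596
grip_force: 15.0
```

There is no force with the spout 5 mm into the hole, so it is entering. Continuing down to seat it.

```bash
python3 -m pendant '[{"jaw":0,"linear":[0,0,0.5],"twist":0},{"jaw":0,"linear":[0,0,0.5],"twist":0},{"jaw":0,"linear":[0,0,0.5],"twist":0},{"jaw":0,"linear":[0,0,0.5],"twist":0},{"jaw":0,"linear":[0,0,0.5],"twist":0},{"jaw":0,"linear":[0,0,0.4],"twist":0},{"jaw":0,"linear":[0,0,0.3],"twist":0},{"jaw":0,"linear":[0,0,0.2],"twist":0},{"jaw":0,"linear":[0,0,0.2],"twist":0},{"jaw":0,"linear":[0,0,0],"twist":0},{"jaw":0,"linear":[0,0,0],"twist":0}]'
```

```text
time: 8.92
position: [0.5302, 0.2208, 0.0908]
tool_rot: [0.989, -0.145, -0.0, 0.0]
ft_force: [-1.9, -1.5, 7.4]
grip_width: 0.0596
grip_force: 15.0
```

It seated at z 0.0908 (0.091 expected) with 7 N of contact. Releasing and lifting off.

```bash
python3 -m pendant '[{"jaw":1,"linear":[0,0,0],"twist":0},{"jaw":1,"linear":[0,0,0],"twist":0},{"jaw":1,"linear":[0,0,0],"twist":0},{"jaw":1,"linear":[0,0,0],"twist":0},{"jaw":1,"linear":[0,0,0],"twist":0},{"jaw":1,"linear":[0,0,-1],"twist":0},{"jaw":1,"linear":[0,0,-2.5],"twist":0},{"jaw":1,"linear":[0,0,-4],"twist":0},{"jaw":1,"linear":[0,0,-4],"twist":0},{"jaw":1,"linear":[0,0,-4],"twist":0},{"jaw":1,"linear":[-3,0,-1],"twist":0},{"jaw":1,"linear":[-4,0,0],"twist":0}]'
python3 -m pendant '[{"jaw":1,"linear":[-1,0,0],"twist":0},{"jaw":0.5,"linear":[0,0,0],"twist":0},{"jaw":0,"linear":[0,0,0],"twist":0}]'
python3 - <<'E'
from h import *
im,W,c,f=grab("wrist");cv2.imwrite("pics/w4.png",im);Z=np.nan_to_num(W[...,2])
q=((Z>.097)&(Z<.115)).astype(np.uint8);n,L,st,_=cv2.connectedComponentsWithStats(q)
for i in range(1,n):
    if st[i,4]>80:
        t=W[L==i];t=t[t[:,2]>.1];print(st[i],cv2.minEnclosingCircle(t[:,:2].astype(np.float32)),np.percentile(t[:,2],[50,90]).round(4))
togo([.645,-.184,.27])
E
```

```text
time: 9.92
position: [0.4687, 0.2415, 0.2598]
tool_rot: [0.989, -0.147, 0.007, -0.003]
ft_force: [0.4, 0.9, 0.0]
grip_width: 0.087
grip_force: 0.0
time: 10.17
position: [0.4536, 0.2442, 0.2552]
tool_rot: [0.989, -0.145, 0.001, -0.0]
ft_force: [-0.0, 0.5, -0.4]
grip_width: 0.08
grip_force: 0.0
[291  79  61  63 674] ((0.5300999879837036, 0.219948872923851), 0.0300362017005682) [0.1045 0.1055]
[  15  155   62   62 1001] ((0.5395861864089966, 0.5215883255004883), 0.035827767103910446) [0.1078 0.1135]
t 10.22 pos [0.4547 0.244  0.255 ] tx [ 0.958 -0.287  0.002] tz [ 0.002  0.    -1.   ] ft [ 0.2  1.1 -0.7] w 0.077 q6 2.14
to go cm [30.53 35.52 -1.47]
```

View pics/w4.png

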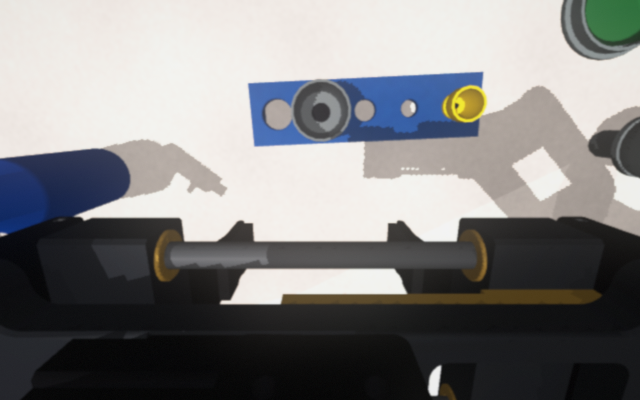

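The grey funnel is seated in hole3 at (321,109), between empty holes 4 and 2. Its axis is at (0.5301,0.2199) and its rim at z≈0.105, as required. The yellow funnel at (466,103) is undisturbed. Next I go behind the lid with the fingers shut.

```bash
python3 -m pendant '[{"jaw":0,"linear":[1.3,1.5,-0.5],"twist":0},{"jaw":0,"linear":[2.6,2.95,-0.5],"twist":0},{"jaw":0,"linear":[2.6,2.95,0],"twist":0},{"jaw":0,"linear":[2.6,2.95,0],"twist":0},{"jaw":0,"linear":[2.6,2.95,0],"twist":0},{"jaw":0,"linear":[2.6,2.95,0],"twist":0},{"jaw":0,"linear":[2.6,2.95,0],"twist":0},{"jaw":0,"linear":[2.6,2.95,0],"twist":0},{"jaw":0,"linear":[2.6,2.95,0],"twist":0},{"jaw":0,"linear":[2.6,2.95,0],"twist":0},{"jaw":0,"linear":[2.6,2.95,0],"twist":0},{"jaw":0,"linear":[2.6,2.95,0],"twist":0}]'
python3 -m pendant '[{"jaw":0,"linear":[1.3,1.5,0],"twist":0},{"jaw":0,"linear":[0,0,0],"twist":0},{"jaw":0,"linear":[0,0,0],"twist":0}]'
python3 - <<'E'
from h import *
togo([.653,-.185,.155])
im,W,c,f=grab("top");cv2.imwrite("pics/t5.png",cv2.resize(im[120:280,270:450],None,fx=3,fy=3))
E
```

```text
time: 11.22
position: [0.6438, -0.1708, 0.2638]
tool_rot: [0.989, -0.146, 0.0, 0.0]
ft_force: [0.2, 0.3, -0.1]
grip_width: 0.0023
grip_force: 0.0
time: 11.47
position: [0.6511, -0.1878, 0.2632]
tool_rot: [0.989, -0.147, -0.0, -0.0]
ft_force: [1.1, 0.3, -0.5]
grip_width: 0.0003
grip_force: 0.0
t 11.47 pos [ 0.6511 -0.1878  0.2632] tx [ 0.957 -0.291 -0.001] tz [-0.001  0.001 -1.   ] ft [ 1.1  0.3 -0.5] w 0.0003 q6 1.42
to go cm [ 0.12 -0.32 10.82]
```

View pics/t5.png

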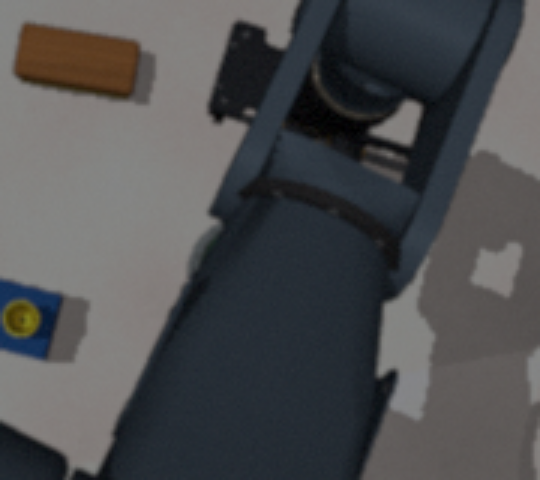

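```bash
python3 -m pendant '[{"jaw":0,"linear":[0,-0.3,3],"twist":0},{"jaw":0,"linear":[0,0,3],"twist":0},{"jaw":0,"linear":[0,0,3],"twist":0},{"jaw":0,"linear":[0,0,1.8],"twist":0},{"jaw":0,"linear":[0,0,0],"twist":0},{"jaw":0,"linear":[-1,0,0],"twist":0},{"jaw":0,"linear":[-1,0,0],"twist":0},{"jaw":0,"linear":[-1,0,0],"twist":0},{"jaw":0,"linear":[-1,0,0],"twist":0},{"jaw":0,"linear":[-1,0,0],"twist":0},{"jaw":0,"linear":[-1,0,0],"twist":0}]'
python3 -m pendant '[{"jaw":0,"linear":[-1,0,0],"twist":0},{"jaw":0,"linear":[-1,0,0],"twist":0},{"jaw":0,"linear":[-1,0,0],"twist":0},{"jaw":0,"linear":[-1,0,0],"twist":0},{"jaw":0,"linear":[-1,0,0],"twist":0},{"jaw":0,"linear":[0,0,0],"twist":0}]'
```

```text
time: 12.43
position: [0.5986, -0.1662, 0.1608]
tool_rot: [0.989, -0.145, 0.007, 0.002]
ft_force: [4.7, -1.6, 6.6]
grip_width: 0.0006
grip_force: 3.4
time: 12.93
position: [0.5452, -0.1495, 0.1584]
tool_rot: [0.989, -0.145, 0.0, 0.0]
ft_force: [-1.6, 1.3, 1.7]
grip_width: 0.0009
grip_force: 0.7
```

```bash
python3 -m pendant '[{"jaw":0,"linear":[-0.8,0,0],"twist":0},{"jaw":0,"linear":[-0.7,0,0],"twist":0},{"jaw":0,"linear":[0,0,0.4],"twist":0},{"jaw":0,"linear":[0,0,0.4],"twist":0},{"jaw":0,"linear":[0,0,0.4],"twist":0},{"jaw":0,"linear":[0,0,0.3],"twist":0},{"jaw":0,"linear":[0,0,0.2],"twist":0},{"jaw":0,"linear":[0,0,0],"twist":0}]'
```

```text
time: 13.6
position: [0.5316, -0.1465, 0.1402]
tool_rot: [0.989, -0.145, -0.001, -0.0]
ft_force: [-3.1, 1.6, 9.7]
grip_width: 0.0005
grip_force: 4.9
```

```bash
python3 -m pendant '[{"jaw":0,"linear":[0,0,0.2],"twist":0},{"jaw":0,"linear":[0,0,0.1],"twist":0},{"jaw":0,"linear":[0,0,0],"twist":0},{"jaw":0,"linear":[0,0,0],"twist":0},{"jaw":0,"linear":[0,0,0],"twist":0}]'
python3 -m pendant '[{"jaw":0,"linear":[0,0,-1],"twist":0},{"jaw":0,"linear":[0,0,-3],"twist":0},{"jaw":0,"linear":[0,0,-4],"twist":0},{"jaw":0,"linear":[0,0,-4],"twist":0},{"jaw":0,"linear":[-3,0,0],"twist":0},{"jaw":0,"linear":[-4,0,0],"twist":0},{"jaw":0,"linear":[-2,0,0],"twist":0},{"jaw":0,"linear":[0,0,0],"twist":0},{"jaw":0,"linear":[0,0,0],"twist":0}]'
python3 - <<'E'
from h import *
togo([.53,-.15,.26])
im,W,c,f=grab("wrist");cv2.imwrite("pics/w6.png",im)
hsv=cv2.cvtColor(im,cv2.COLOR_BGR2HSV);l=cv2.inRange(hsv,(3,150,80),(22,255,255));l[200:]=0
l=cv2.erode(l,np.ones((3,3)));P=W[l>0];P=P[np.isfinite(P[:,0])];P=P[P[:,2]>np.median(P[:,2])-.004]
cc=P.mean(0);n=np.linalg.svd(P-cc,full_matrices=False)[2][2];print(len(P),cc.round(4),n.round(3),np.arccos(abs(n[2])).round(3),cv2.minEnclosingCircle(P[:,:2].astype(np.float32)))
E
```

```text
time: 14.02
position: [0.5317, -0.1465, 0.1398]
tool_rot: [0.989, -0.145, 0.0, 0.0]
ft_force: [-7.5, 3.6, 27.2]
grip_width: 0.0005
grip_force: 13.3
time: 14.77
position: [0.4454, -0.1206, 0.2566]
tool_rot: [0.989, -0.146, 0.0, 0.0]
ft_force: [1.4, -0.1, 0.7]
grip_width: 0.0004
grip_force: 0.0
t 14.77 pos [ 0.4454 -0.1206  0.2566] tx [ 0.958 -0.288  0.001] tz [ 0.001 -0.    -1.   ] ft [ 1.4 -0.1  0.7] w 0.0004 q6 1.36
to go cm [ 8.95  0.38 -0.33]
3257 [ 0.5494 -0.1554  0.1221] [-0.001  0.003  1.   ] 0.003 ((0.5494600534439087, -0.15537317097187042), 0.0288604237139225)
```

View pics/w6.png

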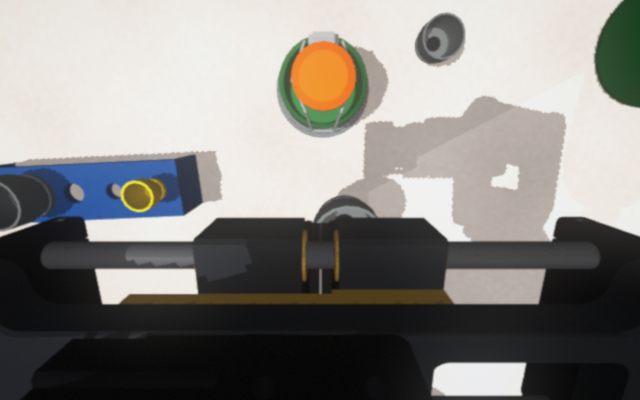

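The lid at (323,76) is flat, tilted 0.003 rad with its top at z 0.122, so it is closed. The yellow funnel at (142,193) and the grey one at (15,200) stand in the rack, and the gripper is clear of everything. Handing in.

```bash
python3 -c "
from rig import robot
print(robot.hand_in())"
```

```text
the job is handed in; nothing more can be done
None
```

The grey funnel is fully seated in the 29 mm hole, the jar's lid is closed (about 0.003 rad), and the job was handed in at about 15 s; the hand-in returned no verdict.

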